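Clear the washed lids and cans off the laundry ledge

ROBOT

A 6-joint arm with a two-finger parallel gripper is mounted at the origin on the work surface. World frame = base frame: x ahead of the robot, y to its left, z up, the work surface at z = 0. Lengths are in m, angles in degrees, forces in N, time in s.
With the tool pointing down it reaches from about 0.4 to 0.825 m from the base axis. Payload 7 kg.
Tool frame: the origin (TCP) lies between the finger pads; the fingertips stand 22 mm ahead of it and the grasp point (between the pads) lies 3 mm ahead of it; z points along the fingers, y is the direction in which the jaws open and shut (so a half turn about z gives the same grasp; the last joint's range is limited). The gripper opens to 88 mm and grips with 3 to 60 N. Pads are 19 mm wide; open, the fingers measure 130 mm over their backs; the gripper's body (78 mm by 193 mm) begins 47 mm behind the grasp point.
Start: joints at [91.794, 20.546, 0.682, 0, -70.136, -16.507], TCP at [0.171, 0.653, 0.249] pointing down, gripper open.
Joint ranges: [-176.03, 176.03], [-82.01, 121.73], [-58.28, 71.71], [-173.87, 95.51], [-174.79, -0.11], [-173.66, 173.66]. Speed limits (degrees/s): [136.94, 136.94, 172.46, 180, 180, 180].

INTERFACE

Orientations are given as [roll, pitch, yaw] about the fixed x, y, z axes, in that order (R = Rz(yaw) Ry(pitch) Rx(roll)).
In Python, from plant import telemetry, cams, r gives the robot as it stands.
- The arm moves only by the tool carry_out, never from a script. Its argument "commands" is one flat list of numbers, 5 for each row, row after row: the shift along the world's x, y, z as a fraction of full scale, then the turn about the world's z as a fraction of full scale, then the gripper's target within -1 to 1 (shut at 1, half-way at 0, fully open at -1). In form: [x, y, z, turn, claw, x, y, z, turn, claw, ...]. A call has 1 to 8 rows; each row shifts and turns the commanded pose from where the row before left it; what a row does not reach is not made up. Full scale, the value 1, is 0.04 m for a shift and 4 degrees for a turn. A row lasts 1/10 s, in which the tool goes at most 50 mm and 8.59 degrees, less where a joint would pass 70% of its speed; a pose out of reach is approached as far as the arm can. A call with a number of a shift or a turn outside -1 to 1 is refused whole. A call with a gripper value outside its range is refused whole. The fingers move at their own pace and stop on an object; "grip_force" is the grip in N (left out, the last holds). Time passes only in rows, so rows that do not move let the fingers close. It gives the time, the measured TCP pose, the force and the opening at its end, in the units of the state.
- telemetry.get_state(): the state, without advancing time (a new reading comes with each control period).
- cams.capture(name): name is "scene" or "top" or "wrist"; returns a dict with "frame" (480x640x3 uint8, red, green, blue), "camera_matrix" (3x3 intrinsics, pixels), "camera_from_world" (4x4, takes a point from world to camera coordinates); the wrist camera has in their place "mount" (4x4, takes a point from camera to tool coordinates, whose origin is the TCP and whose axes are the flange's). Camera axes: x right, y down, z forward; pixel columns grow to the right and rows downward; lengths in m; the calibration is good to about 2 mm. A picture is of the moment at which its call begins: read the wrist's pose just before it. There is no depth.
- r.close_job(): hands the job in, once; it reports no verdict.
The state is a dict: "time_s": time; "joints": joint angles; "qd": joint speeds; "joint_torque": joint torques, N m; "tcp_pos": TCP position; "eef_rot": TCP orientation; "contact_force": force on the tool from outside, world axes, zero at the start; "moment": the same for the moment, N m; "gripper_width": finger opening in m.
Only numpy, scipy, OpenCV 4.12 (cv2) and the standard library are available. Lean on these libraries where they do the work, as an engineer would, in place of code of your own. Each camera call takes 0.05 s, during which the arm holds its last target. There are 200 camera calls.

TASK

Clear the rinsed things off the laundry ledge. Nest all the pot lids upside down, as they lie, into one stack on the ledge, the largest at the bottom and each next smaller one sitting level and centred on the floor of the one before; and lay every empty can crosswise in the feed tray of the can crusher, so that it rolls down and queues behind the press. Leave the blue tub, the saucer and the clothes peg where they are.

Things in the scene. Friction and masses are not known exactly. Their poses are not given: they have to be found in the camera images.
- lid_base: The largest pot lid: knobless domed aluminium cover lying open side up, 164 mm across, 25 mm high, flat crown 96 mm across below. Floor 4 mm thick; upright rim 8 mm thick, 9 mm high. Origin: centre of the crown's underside, z up. Always there; the next size set in it stands on its floor, 4 mm up, rim 9 mm above this rim, 7 mm side play; so too for the others.
- lid_large: The second largest pot lid: knobless domed aluminium cover lying open side up, 146 mm across, 30 mm high, flat crown 82 mm across below. Floor 4 mm thick; upright rim 8 mm thick, 9 mm high. Origin: centre of the crown's underside, z up. About 130 g. May be absent.
- lid_medium: The third largest pot lid: knobless domed aluminium cover lying open side up, 128 mm across, 35 mm high, flat crown 68 mm across below. Floor 4 mm thick; upright rim 8 mm thick, 9 mm high. Origin: centre of the crown's underside, z up. About 100 g. May be absent.
- lid_small: The smallest pot lid: knobless domed aluminium cover lying open side up, 110 mm across, 40 mm high, flat crown 54 mm across below. Floor 4 mm thick; upright rim 8 mm thick, 9 mm high. Origin: centre of the crown's underside, z up. About 80 g. May be absent.
- can1: A small empty drinks can, plain aluminium, 53 mm in diameter, 88 mm long, 22 g, lying on its side in any direction. Origin: the can's centre (26.5 mm above what it lies on); x runs along its axis. It rolls on a slope but stops soon on the level. May be absent.
- can2: A small empty drinks can, plain aluminium, 53 mm in diameter, 88 mm long, 22 g, lying on its side in any direction. Origin: the can's centre (26.5 mm above what it lies on); x runs along its axis. It rolls on a slope but stops soon on the level. May be absent.
- can3: A small empty drinks can, plain aluminium, 53 mm in diameter, 88 mm long, 22 g, lying on its side in any direction. Origin: the can's centre (26.5 mm above what it lies on); x runs along its axis. It rolls on a slope but stops soon on the level. May be absent.
- can4: A small empty drinks can, plain aluminium, 53 mm in diameter, 88 mm long, 22 g, lying on its side in any direction. Origin: the can's centre (26.5 mm above what it lies on); x runs along its axis. It rolls on a slope but stops soon on the level. May be absent.
- feed: Can crusher's fixed feed tray: open chute 98 mm wide inside, sloping 0.25 rad. Origin: floor, mid-width, at the loading place, 140 mm above the ledge; -y downhill, x across, z square to the floor. Floor y +72 (end plate 28 high) to -245 (stop). Walls 32 high, flared lips to 68 either side, 45 high. A can let go crosswise at the origin rolls down by itself; four queue at y = -218, -165, -112, -59.
- crusher: Fixed grey can crusher carrying the tray; not to be operated. Origin: on the ledge straight below the tray's origin, z up, -y towards the press. Base board 150 mm wide, y = +90 to -380 mm; press housing y = -244 to -354 mm, 212 mm high, lever up to 325 mm high at its +x side.
- saucer: A white ceramic saucer, 136 mm across, 20 mm high, a bystander. Origin: centre of its underside.
- peg: A wooden clothes peg, 75 x 10 x 13 mm, a bystander. Origin: centre of its underside, x along it.
- tub: A blue plastic tub with its lid on, 270 x 185 mm (x, y), 133 mm high, 1.4 kg, a bystander. Origin: centre of its underside.

How it is judged:
By the outcome, as a careful person would: the job done as asked, in the order asked, and still so for the second after the job is handed in, with the robot touching nothing.
Of lid_large, lid_medium, lid_small only 2 to 3 are there at a start; the rules pass over those that are not, and their reading is None.
Of can1, can2, can3, can4 only 3 to 4 are there at a start; the rules pass over those that are not, and their reading is None.
At some moment in a run one of lid_base, lid_large, lid_medium, lid_small may be knocked a few centimetres aside while the robot is not near it.
It also fails if it takes over 210 s, if anything falls off the work surface, if the arm or the gripper's body presses on something with over 40 N, if the wrist force passes 120 N, or if a joint passes its speed limit or range.

## Working session

There is one attempt and no reset: what is moved stays moved. The work goes in short steps, Python scripts to look and compute and a tool call to move; the robot and the scene stay as the last step left them, time stands still between calls to the robot, and variables do not carry over. Pictures are saved under pics/ and viewed, about 12 in all and at most 16, crops included, and the job is handed in when it is done.

Besides the shell and the picture viewer there is one more tool, called after ">>>" as name(argument=value, ...) on one line, values as JSON. carry_out: Moves the arm, as the interface text tells. Shift numbers are shares of 0.04 m and turn numbers shares of 4 degrees, none past 1 either way. Its arguments: {"type":"object","properties":{"commands":{"type":"array"},"grip_force":{"type":"number"}},"required":["commands"]}

```bash
ls; mkdir -p pics
python3 - <<'E'
from plant import telemetry, cams, r
import cv2
print(telemetry.get_state())
for n in ["scene","top"]:
    c=cams.capture(n); cv2.imwrite(f"pics/{n}0.png",cv2.cvtColor(c["frame"],cv2.COLOR_RGB2BGR))
    print(n,c["camera_matrix"],c["camera_from_world"])
E
```

```text
pics
{'time_s': 0.0, 'joints': array([ 9.17931331e+01,  2.05897917e+01,  6.34104877e-01, -1.98924731e-02,
       -7.01348317e+01, -1.65082555e+01]), 'qd': array([-0.13113415,  0.08383019,  0.03438355,  0.08712456, -0.05406316,
        0.0888137 ]), 'joint_torque': array([-5.14579770e-04, -5.82719886e+01,  2.93049413e+01,  6.99698031e+00,
        6.92967908e-03, -1.53584938e-04]), 'tcp_pos': array([0.17135255, 0.65242766, 0.24764443]), 'eef_rot': array([ 1.79907899e+02, -7.79413340e-03, -1.47218905e+01]), 'contact_force': array([-1.56482341, -0.24149279,  0.50390062]), 'moment': array([0.03697217, 0.02307205, 0.01413433]), 'gripper_width': 0.08761743359237624}
scene [[493.61018994   0.         325.6808978 ]
 [  0.         493.61018994 235.88252271]
 [  0.           0.           1.        ]] [[-0.12002845  0.99276327 -0.00377542 -0.07086352]
 [ 0.72026095  0.08446351 -0.688542   -0.32263721]
 [-0.68324032 -0.08536391 -0.72518664  1.62208816]
 [ 0.          0.          0.          1.        ]]
top [[522.18854353   0.         323.4119768 ]
 [  0.         522.18854353 238.96991409]
 [  0.           0.           1.        ]] [[ 0.00426095 -0.9999544   0.00854641  0.11846852]
 [-0.990385   -0.00540163 -0.13823305  0.54249466]
 [ 0.13827291 -0.00787523 -0.99036285  1.61300767]
 [ 0.          0.          0.          1.        ]]
```

View pics/scene0.png

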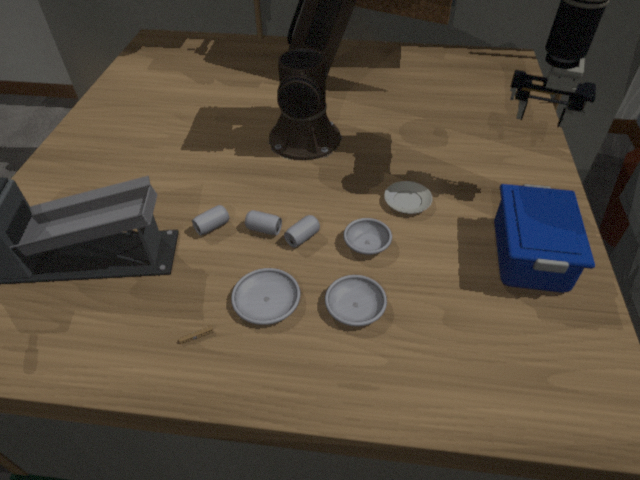

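View pics/top0.png

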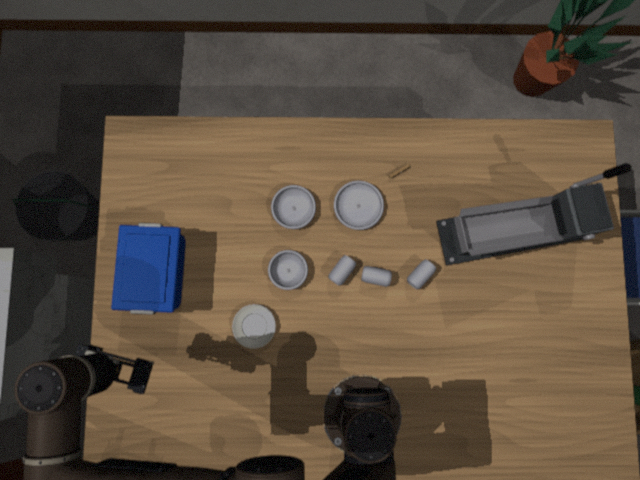

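Three lids (top camera: (293,207), (359,205), (288,270)), three cans ((343,270), (377,276), (422,274)); the white saucer is at (254,326), the peg at (399,171), and the crusher runs from about (447,241) to (612,215). Enlarging for measurement.

```bash
cat > h.py <<'E'
import numpy as np, cv2
from plant import telemetry, cams, r
def shot(n,crop,s,f,grid=0):
    st=telemetry.get_state(); c=cams.capture(n); x0,y0,x1,y1=crop
    im=cv2.cvtColor(c["frame"],cv2.COLOR_RGB2BGR)
    cv2.imwrite(f"pics/{f}_raw.png",im)
    o=cv2.resize(im[y0:y1,x0:x1],None,fx=s,fy=s,interpolation=cv2.INTER_CUBIC)
    o=cv2.convertScaleAbs(o,alpha=1.4)
    if grid:
        for x in range(-(-x0//grid)*grid,x1,grid):
            cv2.line(o,(int((x-x0)*s),0),(int((x-x0)*s),6),(0,255,255),1); cv2.putText(o,str(x),(int((x-x0)*s)+2,16),0,.4,(0,255,255),1)
        for y in range(-(-y0//grid)*grid,y1,grid):
            cv2.line(o,(0,int((y-y0)*s)),(6,int((y-y0)*s)),(0,255,255),1); cv2.putText(o,str(y),(8,int((y-y0)*s)+4),0,.4,(0,255,255),1)
    cv2.imwrite(f"pics/{f}.png",o)
    return c,st
def cam(c,st=None):
    K=c["camera_matrix"]
    if "mount" in c:
        from scipy.spatial.transform import Rotation as R
        T=np.eye(4);T[:3,:3]=R.from_euler("xyz",st["eef_rot"],degrees=True).as_matrix();T[:3,3]=st["tcp_pos"]
        E=np.linalg.inv(T@c["mount"])
    else: E=c["camera_from_world"]
    return K,E
def ray(KE,uv,z):
    K,E=KE; d=E[:3,:3].T@np.linalg.inv(K)@[uv[0],uv[1],1]; o=-E[:3,:3].T@E[:3,3]
    return o+d*(z-o[2])/d[2]
def proj(KE,P):
    K,E=KE; p=K@(E[:3,:3]@np.asarray(P)+E[:3,3]); return p[:2]/p[2]
E
python3 - <<'E'
from h import *
c,st=shot("top",(230,155,440,305),3.8,"t1",10)
c,st=shot("top",(430,155,640,305),3.8,"t2",10)
KE=cam(c); K,E=KE; print("cam pos",-E[:3,:3].T@E[:3,3])
for n,uv,z in [("lidA",(293,207),.025),("lidB",(359,205),.025),("lidC",(288,270),.03),("sauc",(254,326),.02),("c1",(343,270),.03),("c2",(377,276),.03),("c3",(422,274),.03),("peg",(399,171),.01),("base1",(447,241),0),("feed",(470,230),.14)]: print(n,ray(KE,uv,z).round(3))
E
```

```text
cam pos [0.31373852 0.13409628 1.67144109]
lidA [0.647 0.219 0.025]
lidB [0.654 0.007 0.025]
lidC [0.444 0.232 0.03 ]
sauc [0.269 0.336 0.02 ]
c1 [0.445 0.059 0.03 ]
c2 [ 0.426 -0.048  0.03 ]
c3 [ 0.433 -0.19   0.03 ]
peg [ 0.772 -0.126  0.01 ]
base1 [ 0.543 -0.279  0.   ]
feed [ 0.557 -0.314  0.14 ]
```

View pics/t1.png

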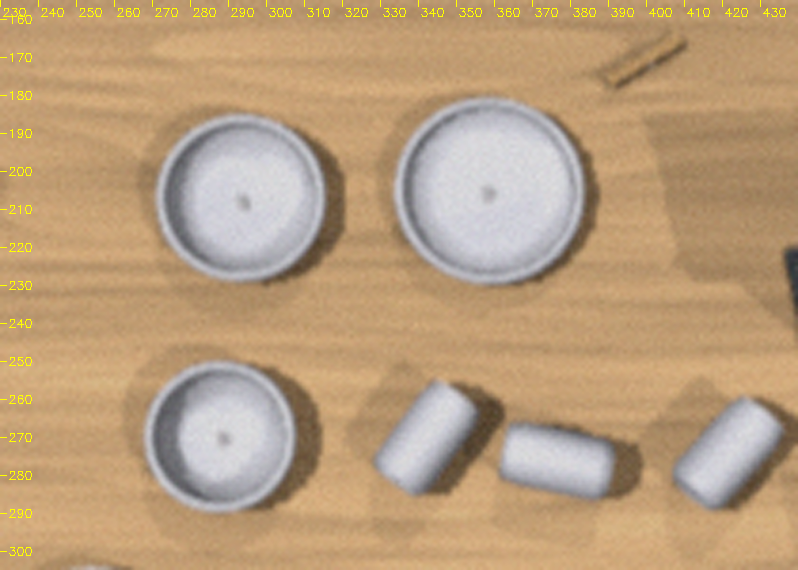

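View pics/t2.png

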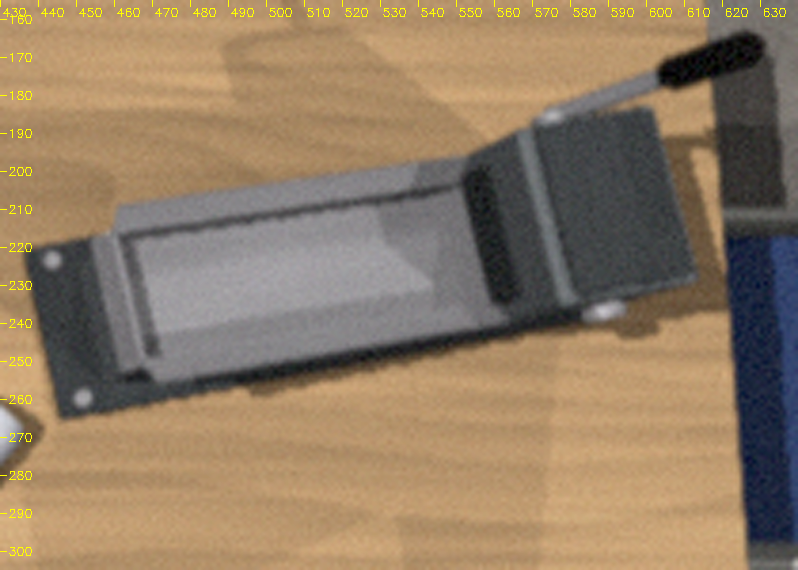

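Widths in the top view give 160, 142 and 124 mm, so B (359,205) is the base, A (293,207) the large and C (288,270) the medium lid; the small one is absent. Cans are at (342,270), (376,276) and (422,274).

```bash
cat > m.py <<'E'
from h import *
from scipy.optimize import least_squares
c=cams.capture("top"); KE=cam(c)
t1=lambda p:(230+p[0]/3.8,155+p[1]/3.8); t2=lambda p:(430+p[0]/3.8,155+p[1]/3.8)
for n,e,z,R in [("base",(394,585,97,285),.025,.082),("large",(157,326,115,283),.030,.073),("med",(145,296,361,512),.035,.064)]:
    def f(q):
        th=np.linspace(0,2*np.pi,180); P=np.array([proj(KE,(q[0]+R*np.cos(t),q[1]+R*np.sin(t),z)) for t in th])
        a,b=P.min(0),P.max(0); lo=t1((e[0],e[2])); hi=t1((e[1],e[3]))
        return [a[0]-lo[0],b[0]-hi[0],a[1]-lo[1],b[1]-hi[1]]
    s=least_squares(f,[.6,.1]); print(n,s.x.round(4),"res px",s.fun.round(2))
for n,a,b in [("can1",(396,478.5),(457.5,395.5)),("can2",(505.5,450),(607.5,471)),("can3",(694.5,491),(764.5,414))]:
    A,B=[ray(KE,t1(p),.03) for p in (a,b)]; d=B-A
    print(n,((A+B)/2).round(4),"axis deg",np.degrees(np.arctan2(d[1],d[0])).round(1),"len",np.linalg.norm(d).round(3))
pts=[((0,.09,.01),(45,333)),((0,-.244,.212),(554,217)),((0,-.354,.212),(672,192)),((-.075,.09,.01),(62,418)),((.075,.09,.01),(28,248))]
def W(q,p): ca,sa=np.cos(q[2]),np.sin(q[2]); return (q[0]+ca*p[0]-sa*p[1],q[1]+sa*p[0]+ca*p[1],p[2])
f=lambda q:np.concatenate([proj(KE,W(q,p))-t2(u) for p,u in pts])
s=least_squares(f,[.56,-.33,0]); q=s.x; print("crusher",q[:2].round(4),np.degrees(q[2]).round(2),s.fun.round(1))
a=.25
for p in [(-.049,.072,.028),(.049,.072,.028),(-.068,.072,.045),(.068,.072,.045),(-.068,-.2,.045),(.068,-.2,.045)]:
    w=W(q,(p[0],p[1]*np.cos(a)-p[2]*np.sin(a),.14+p[1]*np.sin(a)+p[2]*np.cos(a))); u=proj(KE,w); print("tray",p,((u-[430,155])*3.8).round(0))
E
python3 m.py
```

```text
base [0.6542 0.0076] res px [-0.36  0.36 -0.3   0.29]
large [0.6449 0.217 ] res px [-0.59  0.59 -0.31  0.29]
med [0.4441 0.2316] res px [-0.55  0.55 -0.51  0.5 ]
can1 [0.4447 0.0611 0.03  ] axis deg -36.4 len 0.086
can2 [ 0.4256 -0.0463  0.03  ] axis deg -101.4 len 0.086
can3 [ 0.433  -0.1899  0.03  ] axis deg -42.9 len 0.087
crusher [ 0.553  -0.3487] 10.74 [ 0.1 -0.1 -3.2  0.1  2.9 -0.1  0.6  0.4 -0.4 -0.3]
tray (-0.049, 0.072, 0.028) [148. 359.]
tray (0.049, 0.072, 0.028) [120. 233.]
tray (-0.068, 0.072, 0.045) [165. 380.]
tray (0.068, 0.072, 0.045) [126. 204.]
tray (-0.068, -0.2, 0.045) [467. 329.]
tray (0.068, -0.2, 0.045) [426. 162.]
```

>>> carry_out(commands=[0.767,-0.576,0,0,0.45,0.767,-0.576,0,0,0.45,0.767,-0.576,0,0,0.45,0.767,-0.576,0,0,0.45,0.767,-0.576,0,0,0.45,0.767,-0.576,0,0,0.45,0.767,-0.576,0,0,0.45,0.767,-0.576,0,0,0.45], grip_force=55)

```text
time_s: 1.05
tcp_pos: [0.4179, 0.4674, 0.2487]
eef_rot: [-180.0, 0.0, -14.7]
contact_force: [1.2, 1.2, 0.8]
gripper_width: 0.0293
```

>>> carry_out(commands=[0.767,-0.576,-0.46,0,0.45,0.767,-0.576,-0.46,0,0.45,0.767,-0.576,-0.46,0,0.45,0.767,-0.576,-0.46,0,0.45,0.767,-0.576,-0.46,0,0.45,0.767,-0.576,-0.46,0,0.45,0.767,-0.576,-0.46,0,0.45,0.767,-0.576,-0.46,0,0.45])

```text
time_s: 1.85
tcp_pos: [0.6635, 0.2831, 0.1005]
eef_rot: [180.0, 0.0, -14.7]
contact_force: [-0.5, 0.5, 0.4]
gripper_width: 0.0238
```

>>> carry_out(commands=[0,0,0,0,0.45,0,0,0,0,0.45])

```text
time_s: 2.05
tcp_pos: [0.6626, 0.2829, 0.1]
eef_rot: [179.9, 0.1, -14.8]
contact_force: [-0.9, -0.1, 0.5]
gripper_width: 0.0238
```

Run:
```python
from h import *
c,st=shot("wrist",(0,0,640,480),1,"w1"); KE=cam(c,st); print(st["tcp_pos"],c["mount"].round(3).tolist())
im=cv2.imread("pics/w1.png")
for ctr,R,z in [((.6449,.217),.073,.03),((.6449,.217),.065,.03),((.6542,.0076),.082,.025)]:
    for t in np.arange(0,6.3,.1):
        u=proj(KE,(ctr[0]+R*np.cos(t),ctr[1]+R*np.sin(t),z)); cv2.circle(im,tuple(int(v) for v in u),1,(0,0,255),-1)
cv2.imwrite("pics/w1.png",im)
```

```text
[0.66261077 0.28287664 0.09998385] [[0.001, -0.969, -0.246, 0.066], [1.0, 0.001, -0.0, -0.0], [0.0, -0.246, 0.969, -0.136], [0.0, 0.0, 0.0, 1.0]]
```

View pics/w1.png

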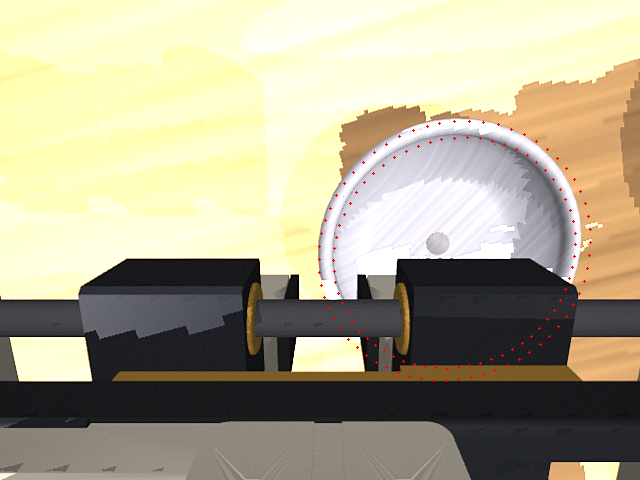

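Wrist view: the large lid's rim is at x 318–580 (model 322–590), about 3 mm further along +y; the fingers straddle the rim at x≈328. I'll shift slightly, go down and grip.

>>> carry_out(commands=[0,0.05,-0.3,0,0.45,0,0,-0.3,0,0.45,0,0,-0.3,0,0.45,0,0,-0.3,0,0.45,0,0,-0.19,0,0.45,0,0,0,0,0.45])

```text
time_s: 2.7
tcp_pos: [0.6614, 0.2858, 0.0438]
eef_rot: [179.9, 0.1, -14.7]
contact_force: [0.9, -0.1, 0.4]
gripper_width: 0.0244
```

>>> carry_out(commands=[0,0,0,0,1,0,0,0,0,1,0,0,0,0,1,0,0,0,0,1,0,0,0,0,1,0,0,0,0,1])

```text
time_s: 3.3
tcp_pos: [0.6626, 0.2864, 0.0462]
eef_rot: [-180.0, -0.0, -14.7]
contact_force: [0.1, 0.7, 0.2]
gripper_width: 0.0075
```

>>> carry_out(commands=[0,0,0.3,0,1,0,0,0.3,0,1,0,0,0.4,0,1,0,0,0.4,0,1,0,0,0,0,1])

```text
time_s: 3.8
tcp_pos: [0.6641, 0.2872, 0.106]
eef_rot: [-179.8, -0.2, -14.7]
contact_force: [-0.4, -0.2, -0.5]
gripper_width: 0.0072
```

Run:
```python
from h import *
c,st=shot("top",(230,155,440,305),3.8,"t3",10)
c,st=shot("scene",(200,180,460,375),3,"s3",20); print(st["contact_force"],st["moment"])
```

```text
[-0.53089426  0.93228488 -1.35658383] [ 0.03571168 -0.0053614   0.00321039]
```

View pics/s3.png

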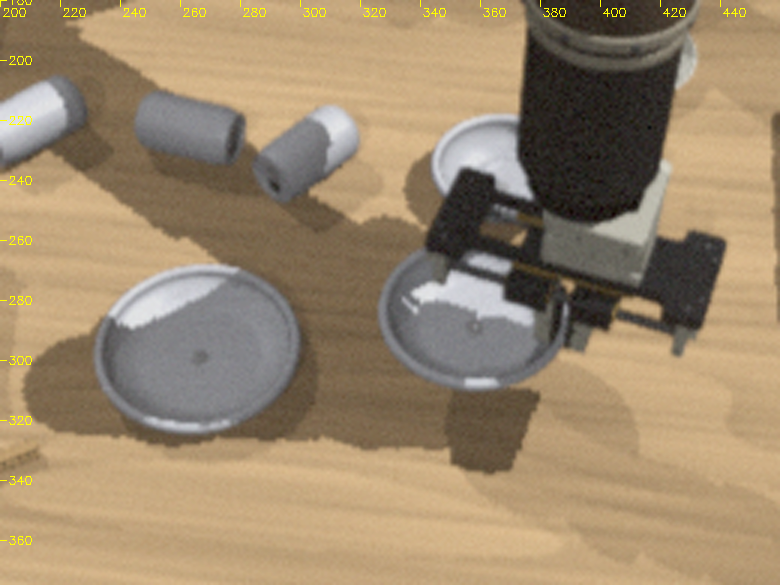

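The large lid hangs from the fingers (centre at scene (355,288)), clear of its shadow; the base lid (264,297) is unmoved. Carry it over the base and look from the wrist.

>>> carry_out(commands=[0.029,-0.661,0,0,1,0.029,-0.661,0,0,1,0.029,-0.661,0,0,1,0.029,-0.661,0,0,1,0.029,-0.661,0,0,1,0.029,-0.661,0,0,1,0.029,-0.661,0,0,1,0.029,-0.661,0,0,1])

```text
time_s: 4.7
tcp_pos: [0.671, 0.0735, 0.1009]
eef_rot: [180.0, 0.1, -14.7]
contact_force: [0.4, -0.7, -0.8]
gripper_width: 0.0073
```

>>> carry_out(commands=[0,0,0,0,1,0,0,0,0,1,0,0,0,0,1])

```text
time_s: 5.0
tcp_pos: [0.6714, 0.0751, 0.1013]
eef_rot: [180.0, 0.0, -14.7]
contact_force: [0.4, 0.3, -0.6]
gripper_width: 0.0077
```

Run:
```python
from h import *
c,st=shot("wrist",(0,0,640,480),1,"w2"); KE=cam(c,st); print(st["tcp_pos"])
im=cv2.imread("pics/w2_raw.png")
for ctr,R,z,col in [((.6542,.0076),.073,.0855,(0,0,255)),((.6542,.0076),.082,.025,(0,200,0))]:
    for t in np.arange(0,6.3,.1):
        u=proj(KE,(ctr[0]+R*np.cos(t),ctr[1]+R*np.sin(t),z)); cv2.circle(im,tuple(int(v) for v in u),1,col,-1)
cv2.imwrite("pics/w2.png",im)
c,st=shot("scene",(200,180,460,375),3,"s4",20); KE=cam(c)
im=cv2.imread("pics/s4.png")
for ctr,R,z,col in [((.6542,.0076),.073,.0855,(0,0,255)),((.6542,.0076),.082,.025,(0,200,0))]:
    for t in np.arange(0,6.3,.1):
        u=(proj(KE,(ctr[0]+R*np.cos(t),ctr[1]+R*np.sin(t),z))-[200,180])*3; cv2.circle(im,tuple(int(v) for v in u),1,col,-1)
w=cv2.imread("pics/w2.png")[60:,150:]
cv2.imwrite("pics/c4.png",np.hstack([cv2.resize(im[150:,:500],(400,345)),cv2.resize(w,(400,345))]))
```

```text
[0.67141518 0.07511211 0.1013193 ]
```

View pics/c4.png

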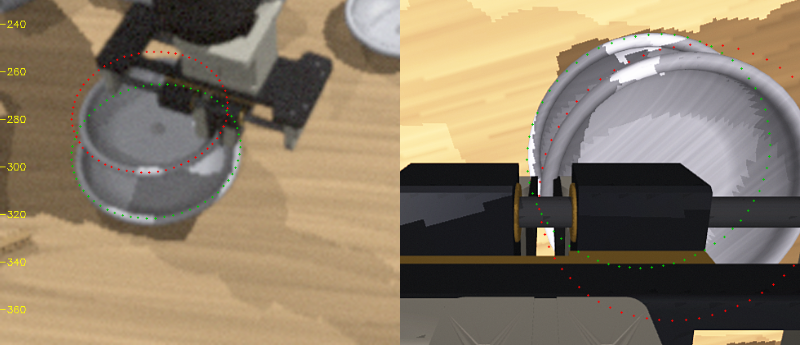

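Run:
```python
import cv2
im=cv2.imread("pics/w2_raw.png")[80:400,290:640]
o=cv2.resize(cv2.convertScaleAbs(im,alpha=.9),None,fx=1.8,fy=1.8,interpolation=cv2.INTER_CUBIC)
for x in range(300,640,20): cv2.putText(o,str(x),(int((x-290)*1.8),10),0,.35,(0,0,255),1)
for y in range(100,400,20): cv2.putText(o,str(y),(0,int((y-80)*1.8)+4),0,.35,(0,0,255),1)
cv2.imwrite("pics/w2c.png",o)
```

```text
(no output)
```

View pics/w2c.png

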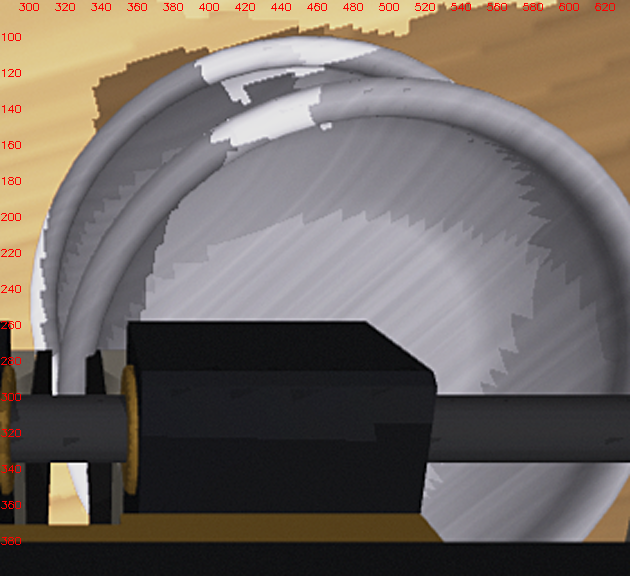

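```bash
cat > fit.py <<'E'
from h import *
from scipy.optimize import least_squares
c=cams.capture("wrist"); st=telemetry.get_state()
st["eef_rot"]=np.array([180,0,-14.7]); st["tcp_pos"]=np.array([.6717,.0743,.1004])
KE=cam(c,st)
def fit(pix,R,grip,ctr0):
    pix=np.array(pix,float)
    th=np.linspace(0,2*np.pi,720)
    def pose(q):
        x,y,z,a,b=q; n=np.array([a,b,1]); n/=np.linalg.norm(n)
        e1=np.cross([0,1,0],n); e1/=np.linalg.norm(e1); e2=np.cross(n,e1)
        return np.array([x,y,z])+R*(np.outer(np.cos(th),e1)+np.outer(np.sin(th),e2)),n
    def f(q):
        P,n=pose(q); U=np.array([proj(KE,p) for p in P])
        d=np.sqrt(((pix[:,None]-U[None])**2).sum(2)); k=d.argmin(1); cc=proj(KE,q[:3])
        s=np.sign(np.linalg.norm(pix-cc,axis=1)-np.linalg.norm(U[k]-cc,axis=1))
        res=list(d.min(1)*s)
        if grip is not None:  # radial distance to grip point = 69 mm
            res.append((np.linalg.norm(np.array(grip[:2])-q[:2])-(R-.004))*1500)
        else: res+=[q[3]*1e4,q[4]*1e4,(q[2]-ctr0[2])*1e4]
        return res
    s=least_squares(f,[*ctr0,0,0],diff_step=1e-4); return s
raw=lambda L:[(290+x/1.8,80+y/1.8) for x,y in L]
b=fit(raw([(35,260),(50,205),(100,130),(195,63),(310,37),(385,45),(455,82)]),.082,None,(.654,.008,.0205))
print("base",b.x[:3].round(4),b.fun.round(1))
l=fit(raw([(185,140),(213,122),(300,86),(345,78),(380,76),(453,83),(520,105),(580,145),(618,190),(575,542)]),.073,(.6717,.0743),(.654,.008,.082))
print("lid",l.x[:3].round(4),"normal tilt deg x,y",np.degrees(l.x[3:]).round(2),l.fun.round(1))
E
python3 fit.py
```

```text
base [0.6554 0.0068 0.0205] [-1.   0.5  0.4 -0.7 -0.6  1.  -1.2  0.  -0.  -0.1]
lid [0.6526 0.0075 0.0748] normal tilt deg x,y [ 1.06 -1.36] [ 0.9  0.9 -0.4 -0.8 -1.1 -1.1  0.4  0.8  0.5  0.2  0.7]
```

Fit: held lid centre is (0.6526, 0.0075), base (0.6554, 0.0068), tilt about 1.5°. Correct by +3/−1 mm and lower, watching the force.

>>> carry_out(commands=[0.075,-0.02,-0.26,0,1,0,0,-0.26,0,1,0,0,-0.26,0,1,0,0,-0.26,0,1,0,0,0,0,1])

```text
time_s: 5.65
tcp_pos: [0.6732, 0.0735, 0.0576]
eef_rot: [179.9, 0.2, -14.7]
contact_force: [-0.7, -0.8, -0.8]
gripper_width: 0.0073
```

>>> carry_out(commands=[0,0,-0.05,0,1,0,0,0,0,1])

```text
time_s: 5.85
tcp_pos: [0.6748, 0.0739, 0.0582]
eef_rot: [-180.0, -0.0, -14.7]
contact_force: [-0.0, -0.4, -1.7]
gripper_width: 0.0074
```

>>> carry_out(commands=[0,0,-0.05,0,1,0,0,0,0,1])

```text
time_s: 6.05
tcp_pos: [0.6747, 0.0739, 0.0563]
eef_rot: [-180.0, -0.0, -14.7]
contact_force: [-0.3, 0.3, -1.5]
gripper_width: 0.0075
```

>>> carry_out(commands=[0,0,-0.05,0,1,0,0,0,0,1])

```text
time_s: 6.25
tcp_pos: [0.6746, 0.0738, 0.0541]
eef_rot: [180.0, 0.0, -14.7]
contact_force: [-0.2, 0.5, -1.2]
gripper_width: 0.0074
```

>>> carry_out(commands=[0,0,-0.04,0,1,0,0,0,0,1])

```text
time_s: 6.45
tcp_pos: [0.6746, 0.0739, 0.0524]
eef_rot: [180.0, 0.0, -14.7]
contact_force: [-0.5, 1.2, -0.7]
gripper_width: 0.0073
```

>>> carry_out(commands=[0,0,-0.03,0,1,0,0,0,0,1])

```text
time_s: 6.65
tcp_pos: [0.6746, 0.0739, 0.0513]
eef_rot: [-180.0, 0.0, -14.7]
contact_force: [0.8, 0.2, -1.0]
gripper_width: 0.0078
```

>>> carry_out(commands=[0,0,-0.03,0,1,0,0,0,0,1])

```text
time_s: 6.85
tcp_pos: [0.6748, 0.0739, 0.0503]
eef_rot: [-180.0, -0.0, -14.7]
contact_force: [0.5, -0.4, -0.1]
gripper_width: 0.0075
```

>>> carry_out(commands=[0,0,-0.02,0,1,0,0,0,0,1])

```text
time_s: 7.05
tcp_pos: [0.6749, 0.074, 0.05]
eef_rot: [-180.0, -0.0, -14.7]
contact_force: [-1.9, -0.2, 5.2]
gripper_width: 0.0075
```

>>> carry_out(commands=[0,0,0,0,0.5,0,0,0,0,0.5,0,0,0,0,0.5,0,0,0,0,0.5])

```text
time_s: 7.45
tcp_pos: [0.6744, 0.0738, 0.0491]
eef_rot: [180.0, 0.0, -14.7]
contact_force: [-0.9, 0.3, -0.5]
gripper_width: 0.0212
```

>>> carry_out(commands=[0,0,0.2,0,0.5,0,0,0.4,0,0.5,0,0,0.6,0,0.5,0,0,0.6,0,0.5,-0.6,0.7,0,0,0.5,-0.8,0.7,0,0,0.5,-0.8,0.7,0,0,0.5,-0.8,0.7,0,0,0.5])

```text
time_s: 8.25
tcp_pos: [0.5536, 0.1867, 0.122]
eef_rot: [-180.0, -0.0, -14.7]
contact_force: [-0.2, -0.0, 0.3]
gripper_width: 0.0216
```

>>> carry_out(commands=[-0.592,0.648,-0.1,0,0.45,-0.592,0.648,-0.1,0,0.45,-0.592,0.648,-0.1,0,0.45,-0.592,0.648,-0.1,0,0.45,0,0,0,0,0.45,0,0,0,0,0.45])

```text
time_s: 8.85
tcp_pos: [0.4596, 0.2903, 0.106]
eef_rot: [-180.0, -0.0, -14.6]
contact_force: [-0.1, -0.1, -0.1]
gripper_width: 0.0242
```

Run:
```python
from h import *
shot("top",(310,160,410,250),3.9,"t5",10)
c,st=shot("wrist",(0,0,640,480),1,"w5"); print(st["tcp_pos"])
a=cv2.imread("pics/t5.png"); b=cv2.resize(cv2.convertScaleAbs(cv2.imread("pics/w5_raw.png")[80:400,240:640],alpha=.8),None,fx=1.02,fy=1.02)
for x in range(240,640,40): cv2.putText(b,str(x),(int((x-240)*1.02),10),0,.35,(0,0,255),1)
for y in range(100,400,20): cv2.putText(b,str(y),(0,int((y-80)*1.02)+4),0,.35,(0,0,255),1)
o=np.zeros((351,800,3),np.uint8); o[:min(351,a.shape[0]),:390]=a[:351]; o[:b.shape[0],392:392+b.shape[1]]=b[:351,:408]
cv2.imwrite("pics/c5.png",o)
```

```text
[0.46001758 0.28978716 0.10589254]
```

View pics/c5.png

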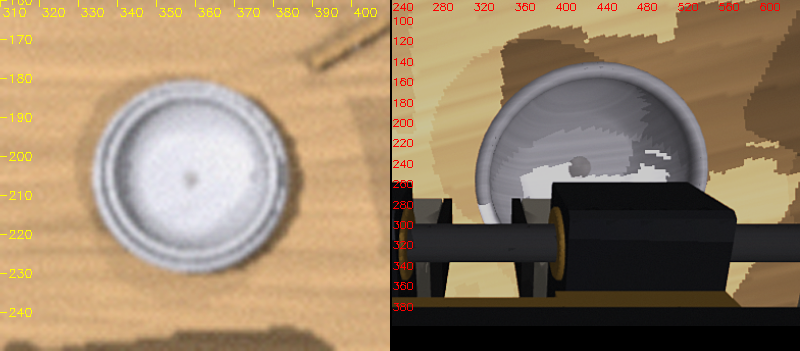

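Large lid sits in the base, rings concentric at top (359,201). The medium lid is seen by the wrist at x 322–550, top y 141; fit it.

Run:
```python
import re
s=open('fit.py').read().split("raw=lambda")[0].replace("[.6717,.0743,.1004]","[.4596,.2898,.1055]"); exec(s)
R=lambda L:[(240+(x-392)/1.02,80+y/1.02) for x,y in L]
b=fit(R([(476,180),(709,180),(603,62)]),.064,None,(.444,.2316,.0305))
print(b.x[:3].round(4),b.fun.round(1), "grip",(b.x[:2]+.06*np.array([.254,.967])).round(4))
```

```text
[0.4437 0.2321 0.0305] [-1.7 -1.8  0.3 -0.  -0.  -0.2] grip [0.459  0.2901]
```

>>> carry_out(commands=[0,0,-0.3,0,0.45,0,0,-0.3,0,0.45,0,0,-0.3,0,0.45,0,0,-0.3,0,0.45,0,0,-0.2,0,0.45,0,0,0,0,0.45])

```text
time_s: 9.6
tcp_pos: [0.4593, 0.2888, 0.0476]
eef_rot: [179.8, 0.1, -14.7]
contact_force: [-0.2, -0.1, 0.6]
gripper_width: 0.024
```

>>> carry_out(commands=[0,0,0,0,1,0,0,0,0,1,0,0,0,0,1,0,0,0,0,1,0,0,0,0,1,0,0,0,0,1])

```text
time_s: 10.2
tcp_pos: [0.4601, 0.2899, 0.0498]
eef_rot: [-179.9, -0.0, -14.7]
contact_force: [-0.5, 1.4, 2.9]
gripper_width: 0.007
```

>>> carry_out(commands=[0,0,0.3,0,1,0,0,0.3,0,1,0,0,0.4,0,1,0,0,0.4,0,1,0,0,0,0,1])

```text
time_s: 10.7
tcp_pos: [0.461, 0.2907, 0.1085]
eef_rot: [-179.8, -0.1, -14.7]
contact_force: [0.5, -0.1, -0.6]
gripper_width: 0.0071
```

>>> carry_out(commands=[0.66,-0.702,0.05,0,1,0.66,-0.702,0,0,1,0.66,-0.702,0,0,1,0.66,-0.702,0,0,1,0.66,-0.702,0,0,1,0.66,-0.702,0,0,1,0.66,-0.702,0,0,1,0.66,-0.702,0,0,1])

```text
time_s: 11.5
tcp_pos: [0.6717, 0.0635, 0.1072]
eef_rot: [180.0, 0.0, -14.7]
contact_force: [0.7, 0.9, -0.7]
gripper_width: 0.0071
```

>>> carry_out(commands=[0,0,0,0,1,0,0,0,0,1,0,0,0,0,1])

```text
time_s: 11.8
tcp_pos: [0.6704, 0.0651, 0.107]
eef_rot: [180.0, 0.0, -14.7]
contact_force: [0.2, -0.0, -0.5]
gripper_width: 0.0076
```

Run:
```python
from h import *
c,st=shot("wrist",(0,0,640,480),1,"w6"); print(st["tcp_pos"])
im=cv2.imread("pics/w6_raw.png")[80:400,270:640]
o=cv2.resize(cv2.convertScaleAbs(im,alpha=.9),None,fx=1.8,fy=1.8,interpolation=cv2.INTER_CUBIC)
cv2.imwrite("pics/w6c.png",o)
```

```text
[0.670389   0.06511411 0.10703976]
```

View pics/w6c.png

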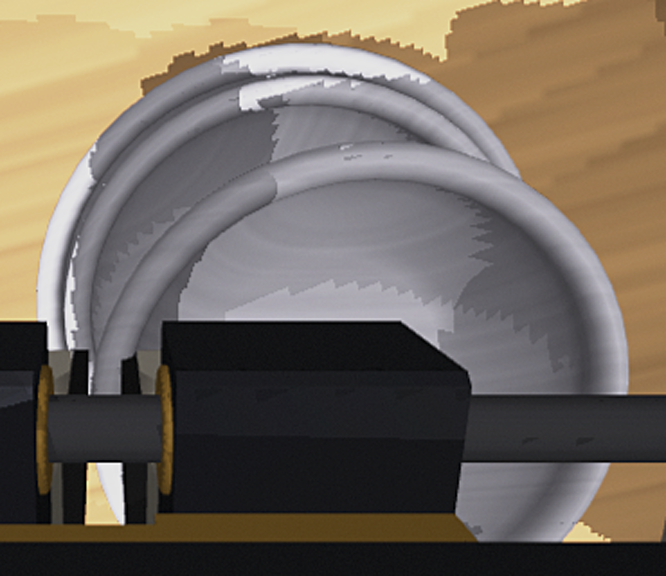

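Run:
```python
s=open('fit.py').read().split("raw=lambda")[0].replace("[.6717,.0743,.1004]","[.6707,.065,.107]"); exec(s)
R=lambda L:[(270+x/1.8,80+y/1.8) for x,y in L]
for n,p,rad,g,c0 in [("base",[(45,225),(95,145),(150,95),(225,55),(300,43),(380,52),(440,82),(490,125)],.082,None,(.655,.007,.0205)),
 ("large",[(75,260),(95,205),(160,128),(240,88),(310,74),(380,84),(440,110)],.073,None,(.655,.007,.0295)),
 ("med",[(125,280),(175,220),(275,162),(340,144),(395,142),(460,155),(530,190),(590,250),(620,310),(626,370),(612,450),(560,540)],.064,(.6707,.065),(.655,.007,.088))]:
    b=fit(R(p),rad,g,c0); print(n,b.x[:3].round(4),np.degrees(b.x[3:]).round(1),b.fun.round(1))
```

```text
base [0.6557 0.0077 0.0205] [-0. -0.] [ 1.3 -1.1 -1.3  0.5  0.3  1.2 -0.3 -0.2 -0.  -0.   0. ]
large [0.655  0.0062 0.0295] [ 0. -0.] [-1.1  0.2  0.9 -0.3  0.8 -0.5 -0.6  0.  -0.  -0. ]
med [0.6488 0.0089 0.083 ] [0.9 0.8] [ 0.5 -0.6 -1.5 -0.3  0.4 -0.7 -0.8 -0.   1.3 -0.2 -0.6 -0.2  0.4]
```

Run:
```python
s=open('fit.py').read().split("raw=lambda")[0].replace("[.6717,.0743,.1004]","[.6707,.065,.107]"); exec(s)
R=lambda L:[(270+x/1.8,80+y/1.8) for x,y in L]
p=[(125,280),(175,220),(275,162),(340,144),(395,142),(460,155),(530,190),(590,250),(620,310),(626,370),(612,450),(560,540)]
for z in (.083,.0885):
    b=fit(R(p),.064,None,(.652,.007,z)); print(z,b.x[:2].round(4),b.fun[:12].round(1))
b=fit(R(p),.064,(.6707,.065),(.655,.007,.088)); 
q=[(210,235),(275,200),(340,183),(400,180),(450,188),(510,215),(560,270),(585,330)]
b=fit(R(q),.056,None,(.652,.007,.085)); print("inner",b.x[:2].round(4),b.fun.round(1))
p2=[(476,180),(709,180),(603,62)]
```

```text
0.083 [0.6487 0.0084] [ 1.7  1.4 -0.6  0.6  0.3 -1.1 -1.5 -0.7  1.  -0.6  0.5  1.5]
0.0885 [0.6495 0.0116] [-3.3 -1.6 -1.1  0.8  1.1  0.9  0.2  0.5  1.1 -1.1 -2.4 -3.3]
inner [0.6492 0.0092] [ 0.8 -0.8 -1.3 -0.4  0.7  1.8 -0.3 -1.2 -0.  -0.  -0. ]
```

Held fits agree at (0.649, 0.009) against the stack centre (0.6553, 0.007): correct by +5.5/−2 mm and lower.

>>> carry_out(commands=[0.14,-0.05,-0.2,0,1,0,0,-0.28,0,1,0,0,-0.28,0,1,0,0,-0.28,0,1,0,0,0,0,1])

```text
time_s: 12.45
tcp_pos: [0.6751, 0.0625, 0.0629]
eef_rot: [179.9, 0.2, -14.7]
contact_force: [-0.2, 0.1, -1.9]
gripper_width: 0.0073
```

>>> carry_out(commands=[0,0,-0.05,0,1,0,0,0,0,1])

```text
time_s: 12.65
tcp_pos: [0.6769, 0.0629, 0.0638]
eef_rot: [180.0, -0.0, -14.7]
contact_force: [0.7, -0.3, -0.9]
gripper_width: 0.0071
```

>>> carry_out(commands=[0,0,-0.04,0,1,0,0,0,0,1])

```text
time_s: 12.85
tcp_pos: [0.6768, 0.063, 0.0624]
eef_rot: [-180.0, -0.0, -14.7]
contact_force: [-0.4, -0.3, -0.6]
gripper_width: 0.0073
```

>>> carry_out(commands=[0,0,-0.03,0,1,0,0,0,0,1])

```text
time_s: 13.05
tcp_pos: [0.6767, 0.0629, 0.061]
eef_rot: [-180.0, -0.0, -14.7]
contact_force: [0.6, -1.1, -1.4]
gripper_width: 0.0072
```

>>> carry_out(commands=[0,0,-0.03,0,1,0,0,0,0,1])

```text
time_s: 13.25
tcp_pos: [0.6766, 0.0629, 0.0597]
eef_rot: [-180.0, 0.0, -14.7]
contact_force: [0.3, 0.5, -0.6]
gripper_width: 0.007
```

>>> carry_out(commands=[0,0,-0.025,0,1,0,0,0,0,1])

```text
time_s: 13.45
tcp_pos: [0.6767, 0.0629, 0.0587]
eef_rot: [180.0, 0.0, -14.7]
contact_force: [-0.5, 0.1, -0.3]
gripper_width: 0.0077
```

>>> carry_out(commands=[0,0,-0.025,0,1,0,0,0,0,1])

```text
time_s: 13.65
tcp_pos: [0.6768, 0.063, 0.0579]
eef_rot: [-180.0, -0.0, -14.7]
contact_force: [-1.0, 0.2, 0.8]
gripper_width: 0.0072
```

>>> carry_out(commands=[0,0,0,0,0.5,0,0,0,0,0.5,0,0,0,0,0.5,0,0,0,0,0.5])

```text
time_s: 14.05
tcp_pos: [0.6767, 0.0629, 0.0578]
eef_rot: [-180.0, -0.0, -14.7]
contact_force: [0.3, -0.4, 0.5]
gripper_width: 0.0217
```

>>> carry_out(commands=[0,0,0.2,0,0.5,0,0,0.5,0,0.5,0,0,0.6,0,0.5,0,0,0.6,0,0.5,-0.5,-0.2,0,-1,0.2,-0.6,-0.3,0,-1,-0.2,-0.6,-0.3,0,-1,-0.6,-0.6,-0.3,0,-1,-0.6])

```text
time_s: 14.85
tcp_pos: [0.5839, 0.0185, 0.1344]
eef_rot: [-180.0, -0.0, -30.9]
contact_force: [-0.3, 0.6, -0.9]
gripper_width: 0.0485
```

>>> carry_out(commands=[-0.5,-0.2,0,-1,-0.6,-0.5,-0.2,0,-1,-0.6,-0.5,-0.2,0,-1,-0.6,-0.5,-0.2,0,-1,-0.6,-0.5,-0.2,0,-1,-0.6,-0.5,-0.2,0,-1,-0.6,-0.5,-0.2,0,-1,-0.6,-0.476,-0.233,0,-1,-0.6])

```text
time_s: 15.65
tcp_pos: [0.425, -0.0467, 0.1344]
eef_rot: [-179.9, -0.0, -62.9]
contact_force: [0.0, 0.2, 0.5]
gripper_width: 0.0702
```

>>> carry_out(commands=[0,0,0,-1,-0.6,0,0,0,-1,-0.6,0,0,0,-1,-0.6,0,0,0,-1,-0.6,0,0,0,-1,-0.6,0,0,0,-1,-0.6,0,0,0,-1,-0.6,0,0,0,-1,-0.6])

```text
time_s: 16.45
tcp_pos: [0.4259, -0.0464, 0.1345]
eef_rot: [-179.9, 0.0, -94.9]
contact_force: [0.8, 0.2, 0.6]
gripper_width: 0.0702
```

>>> carry_out(commands=[0,0,0,-0.92,-0.6,0,0,0,-0.75,-0.6,0,0,0,0,-0.6])

```text
time_s: 16.75
tcp_pos: [0.4259, -0.0464, 0.1344]
eef_rot: [-179.9, 0.0, -101.4]
contact_force: [0.3, -0.1, 0.4]
gripper_width: 0.0703
```

Run:
```python
from h import *
c,st=shot("top",(310,160,450,305),4,"t7",10); print(st["tcp_pos"],st["eef_rot"],st["joints"])
```

```text
[ 0.42585514 -0.04636185  0.13440263] [-1.79946312e+02  2.76797571e-02 -1.01433177e+02] [ 2.03901930e+01  3.51476312e+00 -3.82581501e+01  6.43006255e-03
 -4.81668738e+01 -3.18276687e+01]
```

View pics/t7.png

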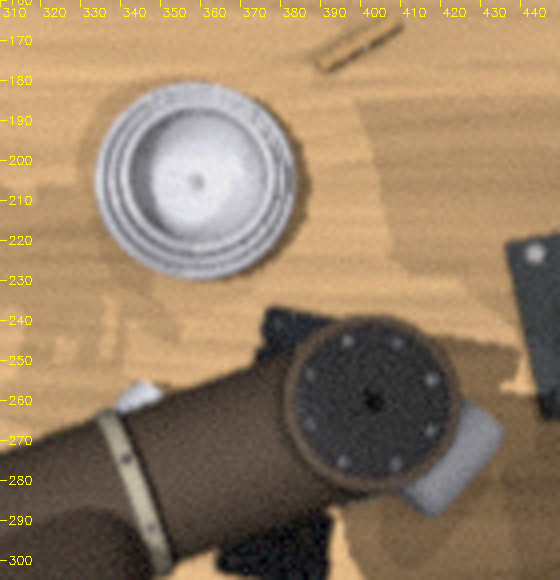

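Stack seen at (359,205): three concentric rings, medium's offset within 1 mm after allowing for parallax. Now can2 under the gripper.

>>> carry_out(commands=[0,0,-0.5,0,-0.6,0,0,-0.5,0,-0.6,0,0,-0.5,0,-0.6,0,0,-0.5,0,-0.6,0,0,-0.3,0,-0.6,0,0,-0.175,0,-0.6,0,0,0,0,-0.6], grip_force=10)

```text
time_s: 17.5
tcp_pos: [0.4253, -0.0465, 0.0343]
eef_rot: [179.9, -0.0, -101.3]
contact_force: [-1.0, 0.1, 1.2]
gripper_width: 0.0697
```

>>> carry_out(commands=[0,0,0,0,1,0,0,0,0,1,0,0,0,0,1,0,0,0,0,1,0,0,0,0,1])

```text
time_s: 18.0
tcp_pos: [0.4262, -0.0462, 0.0353]
eef_rot: [-179.9, 0.0, -101.4]
contact_force: [-1.1, 0.1, 5.8]
gripper_width: 0.0527
```

>>> carry_out(commands=[0,0,0.69,0,1,0,0,0.69,0,1,0,0,0.69,0,1,0,0,0.69,-1,1,0,0,0.69,-1,1,0,0,0.69,-1,1,0,0,0.69,-1,1,0,0,0.69,-1,1])

```text
time_s: 18.8
tcp_pos: [0.4252, -0.0465, 0.2568]
eef_rot: [-180.0, 0.0, -121.6]
contact_force: [0.4, 0.1, -0.9]
gripper_width: 0.0527
```

>>> carry_out(commands=[0.395,-0.924,0,-1,1,0.395,-0.924,0,-1,1,0.395,-0.924,0,-1,1,0.395,-0.924,0,-1,1,0.395,-0.924,0,-1,1,0.395,-0.924,0,-1,1,0.395,-0.924,0,-1,1,0.395,-0.924,0,-1,1])

```text
time_s: 19.6
tcp_pos: [0.5522, -0.3437, 0.2552]
eef_rot: [180.0, -0.0, -153.6]
contact_force: [0.8, 1.0, -0.2]
gripper_width: 0.0527
```

>>> carry_out(commands=[0,0,0,-1,1,0,0,0,-1,1,0,0,0,-1,1,0,0,0,-1,1,0,0,0,0,1])

```text
time_s: 20.1
tcp_pos: [0.5518, -0.342, 0.2552]
eef_rot: [180.0, -0.0, -169.5]
contact_force: [0.1, 0.2, -0.5]
gripper_width: 0.0526
```

Run:
```python
from h import *
c,st=shot("scene",(0,140,240,300),3.3,"s8",20); print(st["tcp_pos"],st["eef_rot"],st["joints"][5])
KE=cam(c); K,E=KE; im=cv2.imread("pics/s8.png")
ox,oy,yw=.552,-.342,np.radians(10.74); a=.25
def W(p):
    y=p[1]*np.cos(a)-p[2]*np.sin(a); z=.14+p[1]*np.sin(a)+p[2]*np.cos(a)
    return (ox+np.cos(yw)*p[0]-np.sin(yw)*y, oy+np.sin(yw)*p[0]+np.cos(yw)*y, z)
for p in [(-.068,.072,.045),(.068,.072,.045),(-.049,.072,0),(.049,.072,0),(-.049,.072,.028),(.049,.072,.028),(-.068,-.1,.045),(.068,-.1,.045),(0,0,0)]:
    u=(proj(KE,W(p))-[0,140])*3.3; cv2.circle(im,tuple(int(v) for v in u),4,(0,0,255),1)
cv2.imwrite("pics/s8.png",im)
```

```text
[ 0.55179354 -0.34204737  0.25516623] [ 1.79972289e+02 -3.44542266e-02 -1.69463635e+02] -64.8434603790717
```

View pics/s8.png

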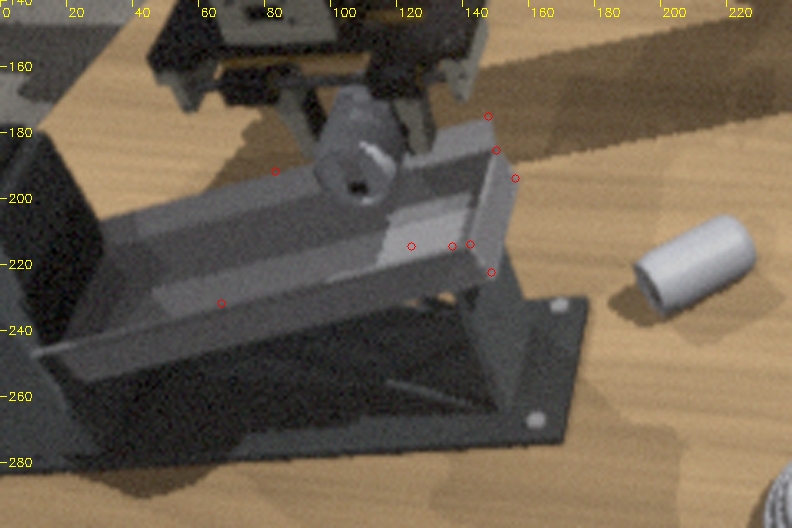

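The can hangs crosswise above the tray (scene (108,190)), tray model overlays the end plate well. Lower, release, lift.

>>> carry_out(commands=[0,0,-0.5,0,1,0,0,-0.5,0,1,0,0,-0.4,0,1,0,0,-0.37,0,1,0,0,0,0,1])

```text
time_s: 20.65
tcp_pos: [0.5508, -0.3414, 0.1824]
eef_rot: [179.9, -0.2, -169.3]
contact_force: [0.7, -0.5, -1.0]
gripper_width: 0.0528
```

>>> carry_out(commands=[0,0,0,0,-0.45,0,0,0,0,-0.45,0,0,0,0,-0.45,0,0,0,0,-0.45,0,0,0,0,-0.45])

```text
time_s: 21.15
tcp_pos: [0.5523, -0.3422, 0.1853]
eef_rot: [-180.0, 0.0, -169.4]
contact_force: [0.7, -0.5, -0.2]
gripper_width: 0.0634
```

>>> carry_out(commands=[0,0,0.2,0,-0.45,0,0,0.3,0,-0.45,0,0,0.5,0,-0.45,0,0,0.5,0,-0.45,0,0,0.5,0,-0.45,0,0,0,0,-0.6,0,0,0,0,-0.6,0,0,0,0,-0.6])

```text
time_s: 21.95
tcp_pos: [0.5518, -0.3419, 0.2645]
eef_rot: [180.0, -0.0, -169.4]
contact_force: [-1.0, 0.3, -0.3]
gripper_width: 0.0701
```

Run:
```python
from h import *
c,st=shot("top",(310,160,640,320),2.4,"t9",20); print(st["tcp_pos"],st["eef_rot"])
```

```text
[ 0.55175172 -0.34190802  0.26452126] [ 1.79971787e+02 -2.10409077e-02 -1.69400706e+02]
```

View pics/t9.png

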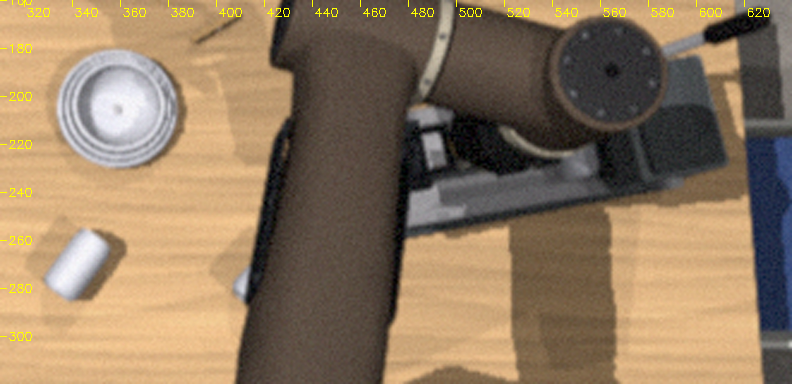

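The first can has rolled down to the stop (565,225); stack and can1 unmoved. Next can3.

>>> carry_out(commands=[-0.371,0.475,0,-1,-0.6,-0.371,0.475,0,-1,-0.6,-0.371,0.475,0,-1,-0.6,-0.371,0.475,0,-1,-0.6,-0.371,0.475,0,-1,-0.6,-0.371,0.475,0,-1,-0.6,-0.371,0.475,0,-1,-0.6,-0.371,0.475,0,-1,-0.6])

```text
time_s: 22.8
tcp_pos: [0.4323, -0.1894, 0.2642]
eef_rot: [-180.0, -0.1, 158.4]
contact_force: [-0.7, 0.3, -0.1]
gripper_width: 0.0702
```

>>> carry_out(commands=[0,0,0,-1,-0.6,0,0,0,-1,-0.6,0,0,0,-1,-0.6,0,0,0,-1,-0.6,0,0,0,-1,-0.6,0,0,-0.8,-0.375,-0.6,0,0,-0.9,0,-0.6,0,0,-0.9,0,-0.6])

```text
time_s: 23.6
tcp_pos: [0.4331, -0.19, 0.1596]
eef_rot: [180.0, 0.0, 137.1]
contact_force: [0.5, 0.0, 1.2]
gripper_width: 0.0699
```

>>> carry_out(commands=[0,0,0,0,-0.6,0,0,0,0,-0.6])

```text
time_s: 23.8
tcp_pos: [0.4333, -0.1903, 0.1611]
eef_rot: [-179.9, -0.1, 137.1]
contact_force: [0.8, -1.4, 0.3]
gripper_width: 0.0702
```

Run:
```python
from h import *
c,st=shot("wrist",(0,0,640,480),1,"w10"); print(st["tcp_pos"],st["eef_rot"],st["joints"][5])
KE=cam(c,st); im=cv2.imread("pics/w10_raw.png"); d=np.array([np.cos(np.radians(-42.9)),np.sin(np.radians(-42.9)),0]); n=np.array([-d[1],d[0],0]); C=np.array([.433,-.1899,.0265])
for s in (-1,1):
    for t in np.linspace(-np.pi/2,np.pi/2,25)*1.:
        u=proj(KE,C+s*.044*d+.0265*(np.sin(t)*n+np.cos(t)*np.array([0,0,1]))); cv2.circle(im,tuple(int(v) for v in u),1,(0,0,255),-1)
cv2.imwrite("pics/w10.png",im)
```

```text
[ 0.43326674 -0.19029628  0.16106649] [-1.79903325e+02 -5.25729738e-02  1.37134077e+02] -133.11963915955312
```

View pics/w10.png

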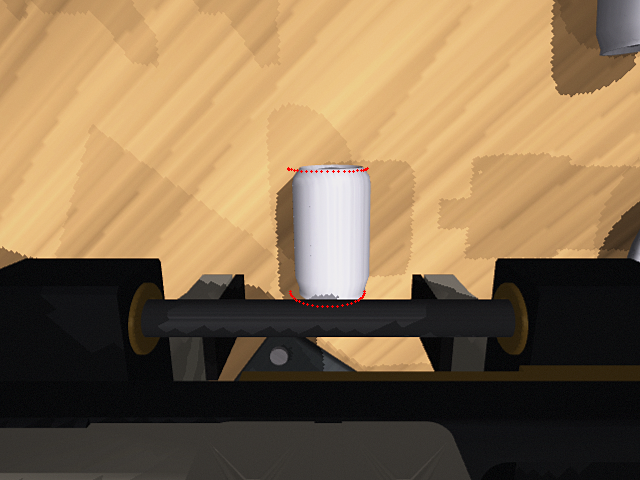

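The can is centred between the fingers (x≈332 vs 328), aligned. Grip and carry to the tray.

>>> carry_out(commands=[0,0,-0.6,0,-0.6,0,0,-0.6,0,-0.6,0,0,-0.6,0,-0.6,0,0,-0.6,0,-0.6,0,0,-0.4,0,-0.6,0,0,-0.32,0,-0.6,0,0,0,0,-0.6])

```text
time_s: 24.55
tcp_pos: [0.434, -0.1901, 0.0363]
eef_rot: [180.0, 0.0, 137.1]
contact_force: [0.1, -0.4, 0.3]
gripper_width: 0.0703
```

>>> carry_out(commands=[0,0,0,0,1,0,0,0,0,1,0,0,0,0,1,0,0,0,0,1,0,0,0,0,1])

```text
time_s: 25.05
tcp_pos: [0.4343, -0.1901, 0.0371]
eef_rot: [179.9, 0.1, 137.1]
contact_force: [-0.7, 0.7, 7.7]
gripper_width: 0.0526
```

>>> carry_out(commands=[0,0,0.69,0,1,0,0,0.69,0,1,0,0,0.69,0,1,0,0,0.69,0,1,0,0,0.69,0,1,0,0,0.69,0,1,0,0,0.69,0,1,0,0,0.69,0,1])

```text
time_s: 25.85
tcp_pos: [0.4329, -0.19, 0.2584]
eef_rot: [180.0, 0.0, 137.1]
contact_force: [-0.3, -0.9, -0.1]
gripper_width: 0.0529
```

>>> carry_out(commands=[0,0,0,1,1,0,0,0,1,1,0,0,0,1,1,0,0,0,1,1,0,0,0,1,1,0,0,0,0.45,1,0,0,0,0,1])

```text
time_s: 26.55
tcp_pos: [0.4331, -0.1901, 0.2571]
eef_rot: [180.0, 0.0, 158.9]
contact_force: [0.5, 0.4, -0.4]
gripper_width: 0.0528
```

>>> carry_out(commands=[0.371,-0.475,0,1,1,0.371,-0.475,0,1,1,0.371,-0.475,0,1,1,0.371,-0.475,0,1,1,0.371,-0.475,0,1,1,0.371,-0.475,0,1,1,0.371,-0.475,0,1,1,0.371,-0.475,0,1,1])

```text
time_s: 27.35
tcp_pos: [0.5525, -0.3429, 0.2567]
eef_rot: [180.0, -0.0, -169.0]
contact_force: [0.3, 0.1, -0.7]
gripper_width: 0.0526
```

>>> carry_out(commands=[0,0,0,0,1,0,0,0,0,1])

```text
time_s: 27.55
tcp_pos: [0.5518, -0.3422, 0.2561]
eef_rot: [180.0, -0.1, -169.2]
contact_force: [0.4, 0.3, -1.2]
gripper_width: 0.0525
```

>>> carry_out(commands=[0,0,-0.5,0,1,0,0,-0.5,0,1,0,0,-0.4,0,1,0,0,-0.4,0,1,0,0,0,0,1])

```text
time_s: 28.05
tcp_pos: [0.5508, -0.3409, 0.183]
eef_rot: [179.9, -0.1, -169.1]
contact_force: [0.0, 0.7, -0.4]
gripper_width: 0.0529
```

>>> carry_out(commands=[0,0,0,0,-0.45,0,0,0,0,-0.45,0,0,0,0,-0.45,0,0,0,0,-0.45,0,0,0,0,-0.45])

```text
time_s: 28.55
tcp_pos: [0.5522, -0.3422, 0.1852]
eef_rot: [-180.0, 0.0, -169.1]
contact_force: [-0.5, -0.4, 0.2]
gripper_width: 0.0638
```

>>> carry_out(commands=[0,0,0.2,0,-0.45,0,0,0.3,0,-0.45,0,0,0.5,0,-0.45,0,0,0.5,0,-0.45,0,0,0.5,0,-0.45,0,0,0,0,-0.6,0,0,0,0,-0.6,0,0,0,0,-0.6])

```text
time_s: 29.35
tcp_pos: [0.5517, -0.3419, 0.2645]
eef_rot: [180.0, -0.0, -169.1]
contact_force: [1.1, -0.1, -1.0]
gripper_width: 0.0698
```

>>> carry_out(commands=[-0.224,0.84,0,-0.98,-0.6,-0.224,0.84,0,-0.98,-0.6,-0.224,0.84,0,-0.98,-0.6,-0.224,0.84,0,-0.98,-0.6,-0.224,0.84,0,-0.98,-0.6,-0.224,0.84,0,-0.98,-0.6])

```text
time_s: 29.95
tcp_pos: [0.4974, -0.1393, 0.2641]
eef_rot: [-180.0, -0.1, 167.2]
contact_force: [1.1, 0.6, 1.5]
gripper_width: 0.0699
```

>>> carry_out(commands=[-0.224,0.84,0,-0.98,-0.6,-0.224,0.84,0,-0.98,-0.6,-0.224,0.84,0,-0.98,-0.6,-0.224,0.84,0,-0.98,-0.6,-0.224,0.84,0,-0.98,-0.6,-0.224,0.84,0,-0.98,-0.6,0,0,0,0,-0.6,0,0,0,0,-0.6])

```text
time_s: 30.75
tcp_pos: [0.4441, 0.0616, 0.2644]
eef_rot: [-180.0, -0.0, 144.0]
contact_force: [0.4, 1.1, -0.0]
gripper_width: 0.0704
```

Run:
```python
from h import *
c,st=shot("top",(310,160,640,320),2.4,"t11",20); print(st["tcp_pos"],st["eef_rot"],st["joints"])
c,st=shot("wrist",(0,0,640,480),1,"w11"); 
KE=cam(c,st); im=cv2.imread("pics/w11_raw.png"); d=np.array([np.cos(np.radians(-36.4)),np.sin(np.radians(-36.4)),0]); n=np.array([-d[1],d[0],0]); C=np.array([.4447,.0611,.0265])
for s in (-1,1):
    for t in np.linspace(-np.pi/2,np.pi/2,25)*1.:
        u=proj(KE,C+s*.044*d+.0265*(np.sin(t)*n+np.cos(t)*np.array([0,0,1]))); cv2.circle(im,tuple(int(v) for v in u),1,(0,0,255),-1)
w=im[120:360,170:490]; o=np.zeros((590,792,3),np.uint8); t=cv2.imread("pics/t11.png"); o[:t.shape[0],:t.shape[1]]=t; ww=cv2.resize(w,(272,204)); o[384:588,:272]=ww
cv2.imwrite("pics/c11.png",o)
```

```text
[0.4441128  0.06161822 0.26441303] [-1.79954365e+02 -1.91912311e-02  1.44034433e+02] [ 3.32239416e+01 -2.07989118e+00 -2.48653811e+01 -1.87143391e-03
 -6.72639863e+01 -1.59188777e+02]
```

View pics/c11.png

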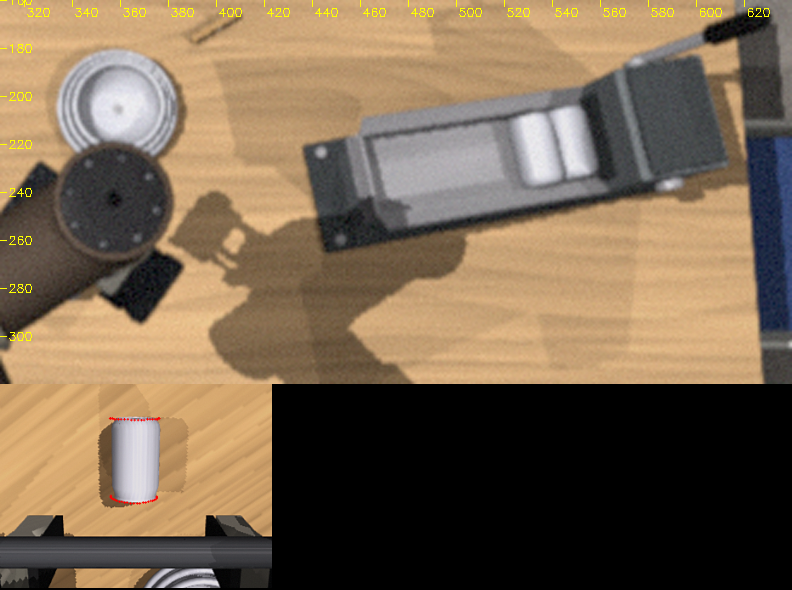

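Two cans queue at the stop ((552,215) and (535,218)); stack unmoved at (359,205); can1 is centred between the fingers. Pick it and deliver.

>>> carry_out(commands=[0,0,-0.8,0,-0.6,0,0,-0.8,0,-0.6,0,0,-0.8,0,-0.6,0,0,-0.8,0,-0.6,0,0,-0.8,0,-0.6,0,0,-0.8,0,-0.6,0,0,-0.5,0,-0.6,0,0,-0.4,0,-0.6])

```text
time_s: 31.65
tcp_pos: [0.4441, 0.0595, 0.0351]
eef_rot: [-179.9, -0.0, 143.8]
contact_force: [0.6, 0.8, 0.2]
gripper_width: 0.0701
```

>>> carry_out(commands=[0,0,0,0,-0.6,0,0,0,0,1,0,0,0,0,1,0,0,0,0,1,0,0,0,0,1,0,0,0,0,1,0,0,0,0,1])

```text
time_s: 32.35
tcp_pos: [0.4451, 0.0613, 0.0376]
eef_rot: [179.9, 0.1, 143.9]
contact_force: [0.1, -1.6, 7.2]
gripper_width: 0.0526
```

>>> carry_out(commands=[0,0,0.69,0,1,0,0,0.69,0,1,0,0,0.69,0,1,0,0,0.69,0,1,0,0,0.69,0,1,0,0,0.69,0,1,0,0,0.69,0,1,0,0,0.69,0,1])

```text
time_s: 33.15
tcp_pos: [0.4441, 0.0611, 0.2589]
eef_rot: [180.0, -0.0, 143.9]
contact_force: [1.5, 0.5, -0.8]
gripper_width: 0.0527
```

>>> carry_out(commands=[0.224,-0.84,0,0.98,1,0.224,-0.84,0,0.98,1,0.224,-0.84,0,0.98,1,0.224,-0.84,0,0.98,1,0.224,-0.84,0,0.98,1,0.224,-0.84,0,0.98,1])

```text
time_s: 33.75
tcp_pos: [0.4982, -0.1417, 0.2578]
eef_rot: [180.0, 0.0, 167.6]
contact_force: [1.0, 0.6, 0.3]
gripper_width: 0.0532
```

>>> carry_out(commands=[0.224,-0.84,0,0.98,1,0.224,-0.84,0,0.98,1,0.224,-0.84,0,0.98,1,0.224,-0.84,0,0.98,1,0.224,-0.84,0,0.98,1,0.224,-0.84,0,0.98,1,0,0,0,0,1,0,0,0,0,1])

```text
time_s: 34.55
tcp_pos: [0.5516, -0.3425, 0.2567]
eef_rot: [179.9, -0.1, -169.2]
contact_force: [0.3, 0.2, -0.2]
gripper_width: 0.0529
```

>>> carry_out(commands=[0,0,-0.5,0,1,0,0,-0.5,0,1,0,0,-0.4,0,1,0,0,-0.4,0,1,0,0,0,0,1])

```text
time_s: 35.05
tcp_pos: [0.5508, -0.3403, 0.1836]
eef_rot: [179.9, -0.2, -169.1]
contact_force: [-0.6, 0.3, 0.1]
gripper_width: 0.0531
```

>>> carry_out(commands=[0,0,0,0,-0.45,0,0,0,0,-0.45,0,0,0,0,-0.45,0,0,0,0,-0.45,0,0,0,0,-0.45])

```text
time_s: 35.55
tcp_pos: [0.5522, -0.3422, 0.1861]
eef_rot: [-180.0, 0.0, -169.1]
contact_force: [-0.8, -0.7, -0.3]
gripper_width: 0.0632
```

>>> carry_out(commands=[0,0,0.2,0,-0.45,0,0,0.3,0,-0.45,0,0,0.5,0,-0.45,0,0,0.5,0,-0.45,0,0,0.5,0,-0.45,0,0,0,0,-0.6,0,0,0,0,-0.6,0,0,0,0,-0.6])

```text
time_s: 36.35
tcp_pos: [0.5517, -0.3419, 0.2653]
eef_rot: [180.0, -0.0, -169.1]
contact_force: [0.1, -0.6, -0.1]
gripper_width: 0.0701
```

>>> carry_out(commands=[-0.25,0.84,0,0,-0.6,-0.25,0.84,0,0,-0.6,-0.25,0.84,0,0,-0.6,-0.25,0.84,0,0,-0.6,-0.25,0.84,0,0,-0.6,-0.25,0.84,0,0,-0.6,-0.25,0.84,0,0,-0.6,-0.25,0.84,0,0,-0.6])

```text
time_s: 37.15
tcp_pos: [0.4711, -0.0722, 0.265]
eef_rot: [180.0, -0.1, -169.1]
contact_force: [1.1, 0.4, 0.5]
gripper_width: 0.0702
```

>>> carry_out(commands=[-0.1,0.84,0,0,-0.6,-0.1,0.84,0,0,-0.6,-0.1,0.84,0,0,-0.6,-0.1,0.84,0,0,-0.6,-0.1,0.84,0,0,-0.6,-0.1,0.84,0,0,-0.6,-0.1,0.84,0,0,-0.6,-0.1,0.84,0,0,-0.6])

```text
time_s: 37.95
tcp_pos: [0.4393, 0.1967, 0.2651]
eef_rot: [-180.0, -0.0, -169.1]
contact_force: [0.9, 0.1, 0.1]
gripper_width: 0.0701
```

>>> carry_out(commands=[0,0,0,0,-0.6,0,0,0,0,-0.6,0,0,0,0,-0.6,0,0,0,0,-0.6,0,0,0,0,-0.6,0,0,0,0,-0.6,0,0,0,0,-0.6,0,0,0,0,-0.6])

```text
time_s: 38.75
tcp_pos: [0.4401, 0.1953, 0.2656]
eef_rot: [180.0, 0.0, -169.1]
contact_force: [-0.3, -0.4, -0.7]
gripper_width: 0.0703
```

Run:
```python
from h import *
c,st=shot("top",(240,155,640,345),2,"t12",20); print(st["tcp_pos"],st["contact_force"])
c,st=shot("scene",(60,165,460,365),2,"s12",20)
t=cv2.imread("pics/t12.png");s=cv2.imread("pics/s12.png"); o=np.vstack([t[:300],s[60:360,:]]); cv2.imwrite("pics/c12.png",o)
```

```text
[0.44011076 0.1953348  0.26563283] [-0.29029926 -0.42317628 -0.7468372 ]
```

View pics/c12.png

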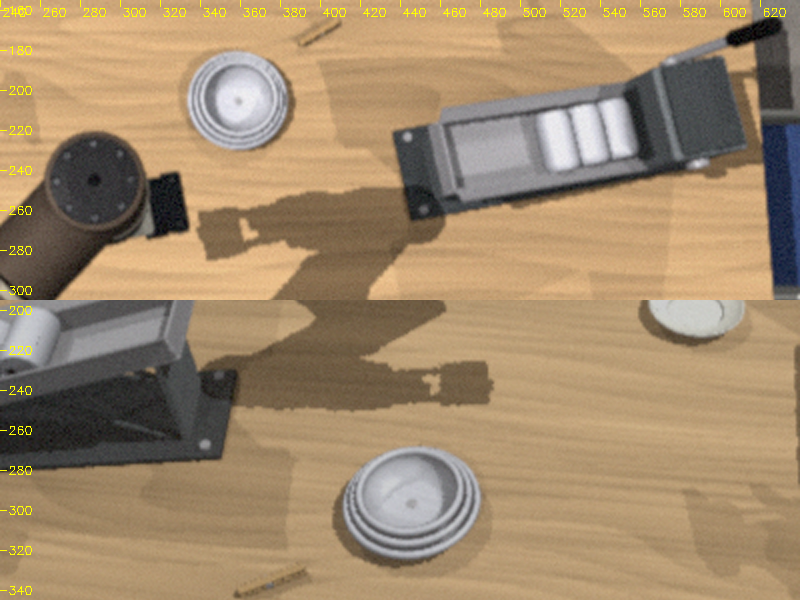

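The stack at (359,205) is concentric and level, three cans queue side by side at the stop, and the peg and saucer are where they were. I'm handing in.

```bash
python3 -c "
from plant import r
print(r.close_job())"
```

```text
the job is handed in; nothing more can be done
None
```

The job is done and handed in at about 39 s of robot time. The large and then the medium lid are nested in the base lid. The small lid and a fourth can were not on the ledge. All three cans went crosswise into the feed tray and rolled down.

- **Lid stack:** the last top and scene pictures show the three rims concentric and level. Measured earlier from the top view, just after the medium lid was set down, its offset was within about 1 mm, parallax allowed for.
- **Cans:** all three queue side by side against the stop.
- **Bystanders:** the peg and the saucer show no movement. The tub was outside the last pictures; the arm passed only well above it.
- **Disagreement:** with the lids held, the wrist-camera fits put them about 3 mm (large) and 6 mm (medium) off the position expected from the grasp. I followed the fits, and the result came out centred.
- **Other checks:** no check failed, no lid was seen to be knocked aside, and the largest force read was about 8 N.

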